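# Load the transformer the job tile calls for

## Task

Load the wiring fixture with the transformer that this job calls for: the colour tile in the yellow frame next to the nest says whether it is the blue or the orange one. Set that transformer down flat in the nest, its long side along the nest's long side (either way round), letting go only once it is down inside the nest. Leave the other transformer where it stands.

Things in the scene. Friction and masses are not known exactly. Their poses are not given: they have to be found in the camera images.
- unit_blue: loose transformer, about 450 g, upright: black core 66 (x) x 50 (y) x 34 mm high; centred on it, blue terminal housing 60 (x) x 32 (y), 34 to 64 above the underside, white sockets on top. Grip across the housing's 32 mm (its y). Origin: centre of the underside; z up, x along the long side.
- unit_orange: loose transformer, about 450 g, upright: black core 66 (x) x 50 (y) x 34 mm high; centred on it, orange terminal housing 60 (x) x 32 (y), 34 to 64 above the underside, white sockets on top. Grip across the housing's 32 mm (its y). Origin: centre of the underside; z up, x along the long side.
- fixture: fixed dark steel plate 124 (x) x 236 (y) x 20 mm high. Origin: its underside, below the nest's centre; z up. Nest: pocket 84 (x) x 64 (y), floor = plate top (z 20), aluminium rim 12 high, 8 to 10 thick. Two square tile frames, 5 high, centred at fixture x 0: yellow (the job) at y +75, grey (parked, not the job) at y +145. Each holds one tile.
- tile_blue: blue tile 44 x 44 x 6 mm, fixed in one of the fixture's frames; origin: centre of its underside. In the yellow frame (fixture y +75): the job is the blue transformer. In the grey frame (fixture y +145): an identical orange tile is in the yellow frame and the job is the orange transformer.
Mind the look-alikes: they are no part of the job. What is shaped like the unit_orange but purple is not meant.

How it is judged:
By the outcome, as a careful person would: the job done as asked, in the order asked, and still so for the second after the job is handed in, with the robot touching nothing.
It also fails if it takes over 32 s, if anything falls off the work surface, if the arm or the gripper's body presses on something with over 40 N, if the wrist force passes 120 N, or if a joint passes its speed limit or range.

## Robot

A 7-joint arm with a two-finger parallel gripper is mounted at the origin on the work surface. World frame = base frame: x ahead of the robot, y to its left, z up, the work surface at z = 0. Lengths are in m, angles in rad, forces in N, time in s.
With the tool pointing down it reaches from about 0.35 to 0.9 m from the base axis. Payload 8.1 kg.
Tool frame: the origin (TCP) lies at the centre of the arm's flange, where the gripper is bolted on; the fingertips stand 178 mm ahead of it and the grasp point (between the pads) lies 159 mm ahead of it; x points along the fingers, z is the direction in which the jaws open and shut, and the axes are right-handed (so a half turn about x gives the same grasp; the last joint's range is limited). The gripper opens to 92 mm and grips with 3 to 60 N. Pads are 19 mm wide; open, the fingers measure 130 mm over their backs; the gripper's body (75 mm by 190 mm) begins 47 mm behind the grasp point.
Start: joints at [-1.352, 0.434, 0.025, 1.573, -0.012, 1.134, -0.075], TCP at [0.198, 0.593, 0.405] pointing down, gripper open.
Joint ranges: [-2.62, 2.62], [-0.44, 2.09], [-1.27, 1.32], [0.08, 2.57], [-1.32, 4.46], [0.12, 2], [-2.74, 2.74]. Speed limits (rad/s): [2.22, 2.22, 3.01, 3.01, 3.14, 3.14, 3.14].

## Interface

Orientations are given as a rotation vector (axis times angle).
In Python, from cell import arm, get_image, search_frame, pinpoint gives the robot as it stands.
- The arm moves only by the tool arm_command, never from a script. Its argument "motion" is a list of rows, each a list of 7 numbers: the finger opening in mm, from 0 to 91.8, then the shift along the tool's x, y, z in mm, then the turn, a rotation vector about the tool's x, y, z in degrees. In form: [[fingers, x, y, z, ax, ay, az], ...]. A call has 1 to 5 rows; each row shifts and turns the commanded pose from where the row before left it, along the tool's axes as they then stand; what a row does not reach is not made up. A row lasts 1/8 s, in which the tool goes at most 62.5 mm and 10.7 degrees, less where a joint would pass 70% of its speed; a pose out of reach is approached as far as the arm can. A call with a gripper value outside its range is refused whole. The fingers move at their own pace and stop on an object; "newtons" is the grip in N (left out, the last holds). Time passes only in rows, so rows that do not move let the fingers close. It gives the time, the measured TCP pose, the force and the opening at its end, in the units of the state.
- arm.observe(): the state, without advancing time (a new reading comes with each control period).
- get_image(name): name is "side" or "top" or "wrist"; returns a dict with "frame" (480x640x3 uint8, red, green, blue), "range_z" (480x640 float32, m along the optical axis (not along the pixel's ray), 0 where there is no reading), "K" (3x3 intrinsics, pixels), "origin" and "rotation" of the camera in the world; the wrist camera has in their place "tool_from_camera" (4x4, takes a point from camera to tool coordinates, whose origin is the TCP and whose axes are the tool frame's). Camera axes: x right, y down, z forward; pixel columns grow to the right and rows downward; lengths in m; the calibration is good to about 2 mm. A picture is of the moment at which its call begins: read the wrist's pose just before it.
- arm.sign_off(): hands the job in, once; it reports no verdict.
Trained networks look in the newest picture that a camera, given by its name, has taken for a name from the list of things; names that differ only in an ending like _2 or _b are one class to them, and where a whole thing is asked for, a point or a joint stands for the part that bears it (a point fixed in the world has none). Each returns a list of dicts, best first, with "p" (0 to 1); they miss things now and then, are a little off and sometimes report something else, mostly with a low value. They report only what shows in the picture. A call takes as long as a camera call. They do not tell look-alikes from the thing itself.
- search_frame(camera, target): "point" ([x, y, z] in m, in world coordinates, good to about 4 mm: the middle of the surface that is visible of it).
- pinpoint(camera, target): "point" ([x, y, z] in m, in world coordinates, good to about 4 mm: a listed point, or the origin of a listed thing).
The state is a dict: "clock": time; "joints": joint angles; "dq": joint speeds; "joint_efforts": joint torques, N m; "position": TCP position; "ee_rot": TCP orientation; "force": force on the tool from outside, world axes, zero at the start; "ft_torque": the same for the moment, N m; "width": opening from 0.0 (shut) to 1.0 (fully open).
Only numpy, scipy, OpenCV 4.12 (cv2) and the standard library are available. Lean on these libraries where they do the work, as an engineer would, in place of code of your own. Each camera call takes 0.05 s, during which the arm holds its last target. There are 200 camera calls.

## Working session

There is one attempt and no reset: what is moved stays moved. The work goes in short steps, Python scripts to look and compute and a tool call to move; the robot and the scene stay as the last step left them, time stands still between calls to the robot, and variables do not carry over. Pictures are saved under pics/ and viewed, about 8 in all and at most 12, crops included, and the job is handed in when it is done.

Besides the shell and the picture viewer there is one more tool, called after "Emit:" in YAML: its name, and indented under it one key for each argument. arm_command: Moves the arm, as the interface text tells. Its arguments: {"type":"object","properties":{"motion":{"type":"array"},"newtons":{"type":"number"}},"required":["motion"]}

```bash
mkdir -p pics; ls
python3 - <<'E'
from cell import arm,get_image,search_frame,pinpoint
import cv2,numpy as np
s=arm.observe();print(s['clock'],s['position'],s['ee_rot'],s['width'])
for c in ("top","side"):
    im=get_image(c);cv2.imwrite(f"pics/{c}1.png",im['frame'][:,:,::-1])
    print(c,im['K'],im['origin'],im['rotation'])
    for t in("unit_blue","unit_orange","fixture","tile_blue"):
        for f in (search_frame,pinpoint):
            print(t,f.__name__,[(np.round(d['point'],3).tolist(),round(d['p'],2)) for d in f(c,t)])
E
```

```text
pics
0.0 [0.19763398 0.59268288 0.40395575] [-0.96991123  1.34567763  0.96819723] 1.002378645415158
top [[485.25411537   0.         314.55856962]
 [  0.         485.25411537 239.31944606]
 [  0.           0.           1.        ]] [0.43879743 0.05571781 0.87535024] [-2.12653269  2.15809696 -0.15770305]
unit_blue call [([0.457, -0.108, 0.063], 0.56)]
unit_blue call [([0.454, -0.117, -0.002], 0.96)]
unit_orange call [([0.628, -0.156, 0.056], 0.97), ([0.666, -0.05, 0.061], 0.91)]
unit_orange call [([0.672, -0.054, 0.001], 0.93), ([0.637, -0.164, -0.004], 0.68)]
fixture call [([0.519, 0.164, 0.021], 0.84)]
fixture call [([0.508, 0.121, 0.001], 0.71)]
tile_blue call [([0.541, 0.252, 0.022], 0.93)]
tile_blue call [([0.543, 0.255, 0.019], 0.56)]
side [[498.96762798   0.         315.31360576]
 [  0.         498.96762798 244.68375531]
 [  0.           0.           1.        ]] [ 0.29453278 -0.45914773  0.5501194 ] [-2.23664606  0.46950812 -0.24599859]
unit_blue call []
unit_blue call [([0.455, -0.116, -0.001], 0.62)]
unit_orange call [([0.628, -0.183, 0.042], 0.74)]
unit_orange call [([0.674, -0.054, -0.0], 0.96), ([0.638, -0.171, -0.001], 0.69)]
fixture call [([0.514, 0.138, 0.021], 0.88)]
fixture call [([0.509, 0.118, 0.001], 0.91)]
tile_blue call [([0.546, 0.254, 0.029], 0.92)]
tile_blue call [([0.547, 0.255, 0.027], 0.66)]
```

View pics/top1.png

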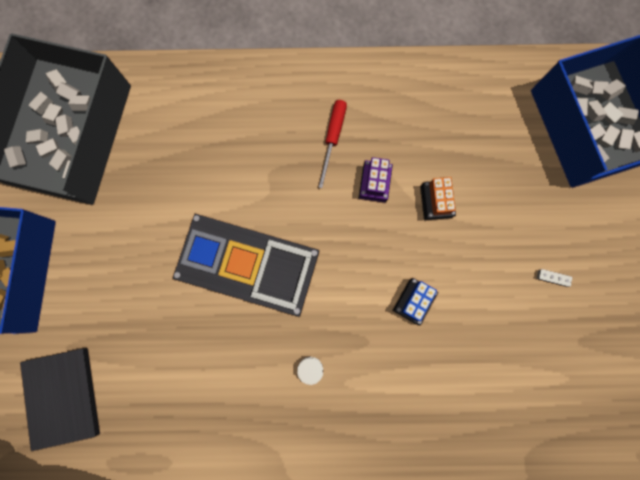

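View pics/side1.png

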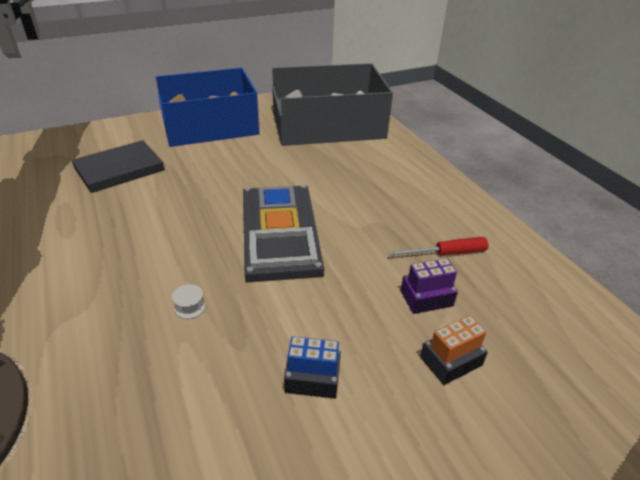

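The top view shows an orange tile in the yellow frame (242,262) and a blue one in the grey frame (205,250), so the job is orange. Candidates are orange (440,197), the purple look-alike (377,178) and blue (418,300). I choose (440,197) and check it in a crop.

```bash
cat > h.py <<'E'
import numpy as np,cv2
from scipy.spatial.transform import Rotation as R
from cell import arm,get_image
def cloud(im,T=None):
    K=im['K'];z=im['range_z'];v,u=np.mgrid[:480,:640]
    p=np.stack([(u-K[0,2])/K[0,0]*z,(v-K[1,2])/K[1,1]*z,z],-1)
    if T is not None: return p@T[:3,:3].T+T[:3,3]
    r=np.asarray(im['rotation'],float);r=R.from_rotvec(r).as_matrix() if r.size==3 else r
    return p@r.T+im['origin']
def wrist():
    s=arm.observe();im=get_image('wrist');T=np.eye(4)
    T[:3,:3]=R.from_rotvec(s['ee_rot']).as_matrix();T[:3,3]=s['position']
    return s,im,cloud(im,T@im['tool_from_camera'])
def near(P,im,c,r,zlo,zhi): # mask of points around c
    return (np.hypot(P[...,0]-c[0],P[...,1]-c[1])<r)&(P[...,2]>zlo)&(P[...,2]<zhi)&(im['range_z']>0)
def rect(p):
    (c,s,a)=cv2.minAreaRect((p[:,:2]*1000).astype(np.float32))
    if s[0]<s[1]: s=s[::-1];a+=90
    return np.round(c,1),np.round(s,1),round((a+90)%180-90,1) # centre mm, sizes, yaw of long side deg
E
python3 - <<'E'
from h import *
im=get_image('top');P=cloud(im)
for n,c in(('orange',(.632,-.16)),('purple',(.672,-.054)),('blue',(.455,-.115))):
    m=near(P,im,c,.05,.05,.08);print(n,m.sum(),rect(P[m]),np.median(P[m][:,2]))
m=near(P,im,(.508,.12),.075,.026,.045)&(im['frame'].min(-1)>110)
print('rim',m.sum(),rect(P[m]),np.median(P[m][:,2]))
m=near(P,im,(.52,.165),.16,.01,.045);print('plate',rect(P[m]))
s=arm.observe();print(R.from_rotvec(s['ee_rot']).as_matrix().round(3))
cv2.imwrite('pics/crop2.png',cv2.resize(im['frame'][140:340,160:480,::-1],None,fx=2.5,fy=2.5,interpolation=2))
print(get_image('wrist')['tool_from_camera'].round(3))
E
```

```text
orange 723 (array([ 636. , -165.3]), array([60.5, 33.1]), 4.2) 0.06440014555605356
purple 670 (array([672.4, -53.9]), array([60.3, 32.1]), -10.2) 0.06436357485488231
blue 751 (array([ 455.6, -116.1]), array([60. , 32.3]), -30.9) 0.06450430967393295
rim 996 (array([504.5, 112.5]), array([104.3,  87.7]), -17.0) 0.031879902153181094
plate (array([525.8, 180. ]), array([236.5, 124.2]), 72.6)
[[ 0.    -0.949  0.316]
 [-0.     0.316  0.949]
 [-1.    -0.    -0.   ]]
[[ 0.    -0.27   0.963  0.02 ]
 [ 0.    -0.963 -0.27   0.074]
 [ 1.     0.    -0.    -0.   ]
 [ 0.     0.     0.     1.   ]]
```

View pics/crop2.png

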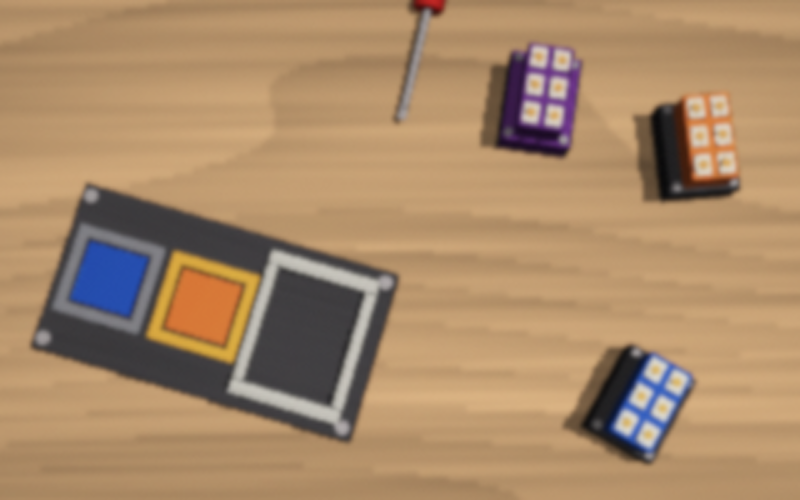

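The crop confirms it: an orange housing on a black core (full-frame pixel 440,197), distinct from the purple one. Its pose is (636,-165) mm, yaw 4.2°. I'll move over, passing above the nest for a closer look.

Emit:
arm_command:
  motion:
    - [70, 0, -43.7, -38.7, 0, 0, 0]
    - [70, 0, -43.7, -38.7, 0, 0, 0]
    - [70, 0, -43.7, -38.7, 0, 0, 0]
    - [70, 0, -43.7, -38.7, 0, 0, 0]
    - [70, 0, -43.7, -38.7, 0, 0, 0]
  newtons: 30

```text
clock: 1.62
position: [0.3445, 0.3384, 0.405]
ee_rot: [-0.969, 1.344, 0.969]
force: [0.8, 0.9, -0.0]
width: 0.769
```

Emit:
arm_command:
  motion:
    - [70, 0, -43.7, -38.7, 0, 0, 0]
    - [70, 0, -43.7, -38.7, 0, 0, 0]
    - [70, 0, -43.7, -38.7, 0, 0, 0]
    - [70, 0, -43.7, -38.7, 0, 0, 0]
    - [70, 0, 0, 0, 0, 0, 0]

```text
clock: 2.25
position: [0.4624, 0.1337, 0.4051]
ee_rot: [-0.964, 1.347, 0.961]
force: [0.5, 0.1, 0.5]
width: 0.758
```

Run:
```python
from h import *
s,im,P=wrist();print(s['clock'],s['position'],s['force'])
m=near(P,im,(.507,.118),.075,.0285,.036);print(m.sum(),rect(P[m]))
f=np.array([.299,.954]);x=np.array([.954,-.299]);c=np.array([.507,.118])
q=P[m][:,:2]-c;X=q@x*1000;Y=q@f*1000
print('outer',np.percentile(X,[.3,99.7]),np.percentile(Y,[.3,99.7]))
a=abs(Y)<20;b=abs(X)<25
print('inner x',X[a&(X<0)].max(),X[a&(X>0)].min(),'y',Y[b&(Y<0)].max(),Y[b&(Y>0)].min())
cv2.imwrite('pics/w3.png',im['frame'][:,:,::-1])
```

```text
2.25 [0.46235429 0.13365043 0.40507955] [0.47109896 0.09975417 0.46765185]
2326 (array([505.2, 115.9]), array([104.4,  79.4]), -17.4)
outer [-53.09924182  50.56693683] [-42.12462858  36.99798761]
inner x -43.11127968246651 40.3626452211326 y -34.09953680532195 30.073716358734647
```

View pics/w3.png

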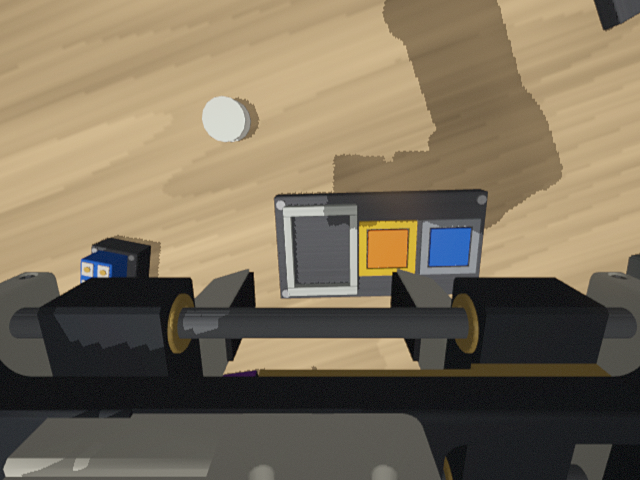

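The wrist view shows the nest at pixel (322,252) with the orange tile in the yellow frame (388,249). The nest centre is (505,116) mm, yaw -17.4°, and the pocket measures 83.5x64, as it should.

Emit:
arm_command:
  motion:
    - [70, 0, -51.8, -32, 0, 0, 0]
    - [70, 0, -51.8, -35, 0, 0, 0]
    - [70, 0, -51.8, -35, 0, 0, 0]
    - [70, 0, -51.8, -35, 0, 0, 0]
    - [70, 0, -51.8, -35, 0, 0, 0]

```text
clock: 2.92
position: [0.6533, -0.1061, 0.4045]
ee_rot: [-0.97, 1.342, 0.972]
force: [1.1, 0.2, 0.5]
width: 0.761
```

Emit:
arm_command:
  motion:
    - [70, 0, 0, -56, 0, 0, 0]
    - [70, 30, 0, 0, -7.5, 0, 0]
    - [70, 35, 0, 0, -7.5, 0, 0]
    - [70, 35, 0, 0, -7.5, 0, 0]
    - [70, 0, 0, 0, 0, 0, 0]

```text
clock: 3.55
position: [0.6335, -0.158, 0.3021]
ee_rot: [-1.258, 1.176, 1.267]
force: [0.3, 0.1, -1.0]
width: 0.762
```

```bash
cat >> h.py <<'E'
def go(tx,ty,tz,ang):
    "tool-axis shift (mm) to TCP target (m), and turn so that tool z has heading ang (deg)"
    s=arm.observe();M=R.from_rotvec(s['ee_rot']).as_matrix()
    W=np.column_stack([[0,0,-1],np.cross([np.cos(np.radians(ang)),np.sin(np.radians(ang)),0],[0,0,-1]),[np.cos(np.radians(ang)),np.sin(np.radians(ang)),0]])
    print(round(s['clock'],2),s['position'].round(4),'w',round(s['width'],3),'f',np.round(s['force'],1))
    print('shift',(M.T@(np.array([tx,ty,tz])-s['position'])*1000).round(1),'turn',np.degrees(R.from_matrix(M.T@W).as_rotvec()).round(1))
E
python3 - <<'E'
from h import *
s,im,P=wrist();m=near(P,im,(.636,-.165),.05,.055,.075);print(m.sum(),rect(P[m]) if m.sum() else '')
im=get_image('top');P=cloud(im);m=near(P,im,(.636,-.165),.05,.055,.075);print(m.sum(),rect(P[m]) if m.sum() else '')
go(.636,-.165,.215,94.2)
E
```

```text
3858 (array([ 636., -165.]), array([59.6, 32.1]), 3.9)
339 (array([ 636.2, -165.9]), array([60.9, 33.1]), 1.5)
3.65 [ 0.6347 -0.1591  0.3055] w 0.76 f [-0.2 -0.4  0.3]
shift [90.5 -0.9 -6. ] turn [-0.2  0.   0. ]
```

Emit:
arm_command:
  motion:
    - [70, 30, -1, -6, 0, 0, 0]
    - [70, 30, 0, 0, 0, 0, 0]
    - [70, 20, 0, 0, 0, 0, 0]
    - [70, 10, 0, 0, 0, 0, 0]
    - [70, 0, 0, 0, 0, 0, 0]

```text
clock: 4.28
position: [0.6358, -0.1659, 0.2149]
ee_rot: [-1.261, 1.175, 1.261]
force: [0.2, -0.4, 0.5]
width: 0.764
```

Run:
```python
from h import *
s,im,P=wrist();m=near(P,im,(.636,-.165),.05,.055,.075);print(m.sum(),rect(P[m]) if m.sum() else '')
go(.636,-.165,.215,94.2)
cv2.imwrite('pics/w4.png',im['frame'][:,:,::-1])
```

```text
8404 (array([ 627.8, -166.5]), array([75.2, 73. ]), 51.2)
4.33 [ 0.636  -0.166   0.2155] w 0.766 f [-0.2  0.4  0.2]
shift [ 0.5 -0.1  1. ] turn [-0.2 -0.   0.1]
```

View pics/w4.png

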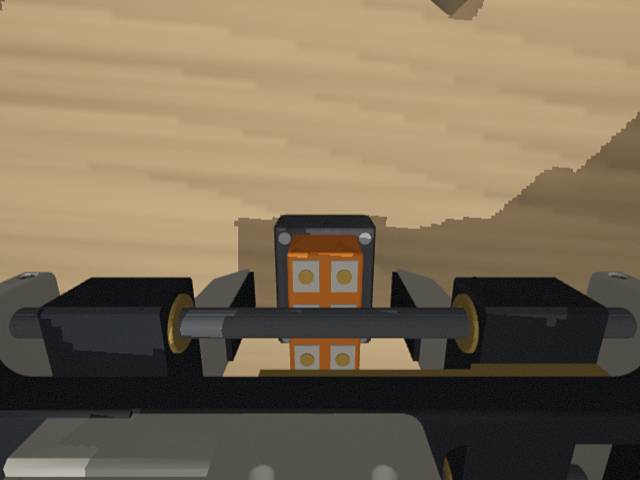

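The orange housing sits centred between the fingers (x≈325). Closing.

Emit:
arm_command:
  motion:
    - [25, 0, 0, 0, 0, 0, 0]
    - [25, 0, 0, 0, 0, 0, 0]
    - [25, 0, 0, 0, 0, 0, 0]
    - [25, 0, 0, 0, 0, 0, 0]
    - [25, 0, 0, 0, 0, 0, 0]
  newtons: 45

```text
clock: 4.95
position: [0.6356, -0.1659, 0.2148]
ee_rot: [-1.261, 1.175, 1.261]
force: [-0.1, 1.0, 1.3]
width: 0.349
```

Emit:
arm_command:
  motion:
    - [25, 0, 0, 0, 0, 0, 0]
    - [25, 0, 0, 0, 0, 0, 0]
    - [25, -10, 0, 0, 0, 0, 0]
    - [25, -30, 0, 0, 0, 0, 0]
    - [25, 0, 0, 0, 0, 0, 0]

```text
clock: 5.58
position: [0.6364, -0.1665, 0.257]
ee_rot: [-1.264, 1.173, 1.257]
force: [0.3, -0.0, -3.5]
width: 0.348
```

Holding at 32 mm, and the force shows the weight. Carrying it to the nest.

Emit:
arm_command:
  motion:
    - [25, -35, 0, 0, 0, 0, 0]
    - [25, -15, 10, 30, 0, 0, 0]
    - [25, 0, 20, 50, 0, 0, 0]
    - [25, 0, 20, 50, 0, 0, 0]
    - [25, 0, 20, 50, 0, 0, 0]

```text
clock: 6.2
position: [0.5518, 0.01, 0.304]
ee_rot: [-1.261, 1.175, 1.262]
force: [1.3, 1.3, -3.6]
width: 0.345
```

Emit:
arm_command:
  motion:
    - [25, 0, 20, 50, 0, 0, 0]
    - [25, 0, 15, 40, 0, 0, 0]
    - [25, 0, 5, 20, 7.2, 0, 0]
    - [25, 0, 0, 0, 7.2, 0, 0]
    - [25, 0, 0, 0, 7.2, 0, 0]

```text
clock: 6.82
position: [0.5048, 0.1158, 0.3041]
ee_rot: [-0.978, 1.341, 0.979]
force: [-1.1, -0.3, -3.5]
width: 0.344
```

Emit:
arm_command:
  motion:
    - [25, 0, 0, 0, 0, 0, 0]

```text
clock: 6.95
position: [0.5049, 0.1156, 0.3041]
ee_rot: [-0.982, 1.339, 0.982]
force: [1.0, 0.1, -3.9]
width: 0.347
```

Run:
```python
from h import *
im=get_image('side');P=cloud(im)
cv2.imwrite('pics/s5.png',im['frame'][:,:,::-1])
go(.505,.1162,.237,72.6)
```

```text
7.0 [0.505  0.1155 0.3042] w 0.343 f [ 0.5 -1.  -2.7]
shift [67.2  0.2  0.7] turn [ 0. -0. -0.]
```

View pics/s5.png

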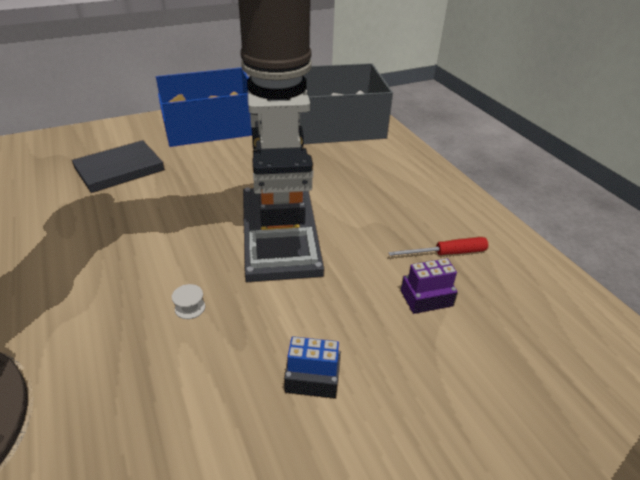

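The side view shows the unit level in the gripper above the nest (283,215), with blue and purple untouched. Lowering.

Emit:
arm_command:
  motion:
    - [25, 25, 0, 1, 0, 0, 0]
    - [25, 20, 0, 0, 0, 0, 0]
    - [25, 10, 0, 0, 0, 0, 0]
    - [25, 5, 0, 0, 0, 0, 0]
    - [25, 0, 0, 0, 0, 0, 0]

```text
clock: 7.62
position: [0.5058, 0.1163, 0.2448]
ee_rot: [-0.981, 1.338, 0.981]
force: [-0.4, -0.4, -4.3]
width: 0.345
```

Emit:
arm_command:
  motion:
    - [25, 3, 0, 0, 0, 0, 0]
    - [25, 2, 0, 0, 0, 0, 0]
    - [25, 2, 0, 0, 0, 0, 0]
    - [25, 0, 0, 0, 0, 0, 0]

```text
clock: 8.12
position: [0.5055, 0.1165, 0.2376]
ee_rot: [-0.981, 1.339, 0.981]
force: [-0.1, 0.2, -3.3]
width: 0.34
```

Emit:
arm_command:
  motion:
    - [25, 1, 0, 0, 0, 0, 0]
    - [25, 1, 0, 0, 0, 0, 0]
    - [25, 0, 0, 0, 0, 0, 0]

```text
clock: 8.5
position: [0.5056, 0.1164, 0.2357]
ee_rot: [-0.981, 1.339, 0.981]
force: [0.2, -0.4, -3.2]
width: 0.35
```

Emit:
arm_command:
  motion:
    - [25, 0.7, 0, 0, 0, 0, 0]
    - [25, 0.7, 0, 0, 0, 0, 0]
    - [25, 0, 0, 0, 0, 0, 0]

```text
clock: 8.88
position: [0.5056, 0.1164, 0.2347]
ee_rot: [-0.981, 1.338, 0.981]
force: [-2.0, -0.9, 4.5]
width: 0.346
```

Contact came at the floor height (0.2347 m against an expected 0.235; on the rim it would be 0.247). Releasing slowly and retreating.

Emit:
arm_command:
  motion:
    - [45, 0, 0, 0, 0, 0, 0]
    - [60, 0, 0, 0, 0, 0, 0]
    - [60, 0, 0, 0, 0, 0, 0]
    - [60, -15, 0, 0, 0, 0, 0]
    - [60, -40, 0, 0, 0, 0, 0]

```text
clock: 9.5
position: [0.5051, 0.1163, 0.2894]
ee_rot: [-0.981, 1.342, 0.982]
force: [0.5, -0.1, -0.3]
width: 0.649
```

Emit:
arm_command:
  motion:
    - [60, -50, 0, 0, 0, 0, 0]
    - [60, -50, 0, 0, 0, 0, 0]
    - [60, 0, 50, 0, 0, 0, 0]
    - [60, 0, 50, 0, 0, 0, 0]
    - [60, 0, 0, 0, 0, 0, 0]

```text
clock: 10.12
position: [0.4074, 0.1472, 0.3902]
ee_rot: [-0.982, 1.337, 0.985]
force: [1.0, 0.9, 0.6]
width: 0.651
```

Run:
```python
from h import *
s,im,P=wrist();print(s['clock'],s['position'],s['force'],s['width'])
m=near(P,im,(.505,.116),.05,.075,.095);print('wrist housing',m.sum(),rect(P[m]) if m.sum() else '',np.median(P[m][:,2]) if m.sum() else '',P[m][:,2].std() if m.sum() else '')
A=im['frame']
im=get_image('side');P=cloud(im);m=near(P,im,(.505,.116),.05,.0795,.095);print('side',m.sum(),rect(P[m]) if m.sum() else '',np.median(P[m][:,2]) if m.sum() else '')
m=near(P,im,(.455,-.116),.05,.058,.08);print('blue',rect(P[m]))
cv2.imwrite('pics/f6.png',cv2.resize(np.hstack([A,im['frame']])[:,:,::-1],(800,300),interpolation=3))
```

```text
10.125 [0.40736728 0.14724663 0.39019735] [0.99047628 0.94642904 0.63822681] 0.6511649140816603
wrist housing 895 (array([505.8, 116.2]), array([60.2, 31.9]), -17.8) 0.08390143429841407 0.002168405455481062
side 597 (array([508. , 114.1]), array([59.8, 34.5]), -17.7) 0.08547542517539458
blue (array([ 456.9, -117.2]), array([60.4, 34.3]), -29.8)
```

View pics/f6.png

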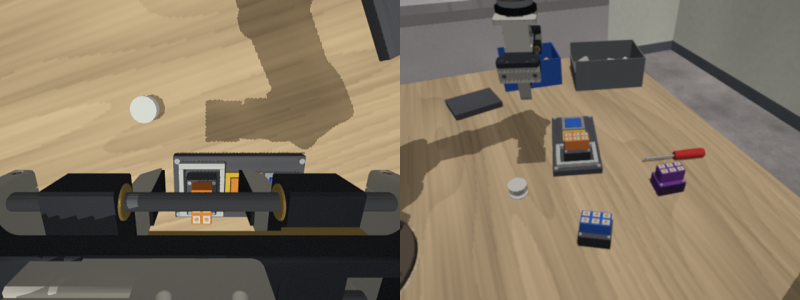

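The unit sits in the nest (side-view half, pixel (575,145)) with its top at 84 mm, as expected. It is centred, at yaw -17.8°, and the gripper is clear of it. Handing in.

```bash
python3 -c "
from cell import arm
print(arm.sign_off())"
```

```text
the job is handed in; nothing more can be done
None
```

The yellow frame held the orange tile, so I set the orange transformer down in the nest and handed the job in at about 10 s of robot time.

- **Placing:** I let go only after contact at floor height, with the tool (TCP) at 0.2347 m against 0.235 m expected.
- **Fit:** the last wrist-camera check puts it at (505.8, 116.2) mm, yaw -17.8°. The nest measured (505, 116) mm, -17.4°. The top of the housing is at 84 mm, so it is seated flat.
- **Camera agreement:** the side camera reads (508, 114) mm, about 3 mm off the wrist camera, which is within its calibration and well inside the pocket's clearance.
- **Other things:** the blue transformer and the purple look-alike were not touched. The blue one's last reading agrees with its first to within about 2 mm. The gripper ended clear of everything, and no check failed.

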